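# Fetch the bun from under the desk shelf with the tongs

## Task

Take the kitchen tongs lying on the desk, reach in with them under the low wire shelf, close them on the bread bun that sits on the wooden board there, bring it out on the robot's side and hold it up in the tongs, at least 15 cm above the desk. Do not touch the bun with the fingers, and leave the jam jar beside it standing where it is. Finish while still holding: the tongs in the gripper and the bun in the tongs, held still, clear of the shelf.

Things in the scene. Friction and masses are not known exactly. Their poses are not given: they have to be found in the camera images.
- tongs: Steel kitchen tongs lying on edge, so that they open and close level; 120 g, 28 mm high. Two arms run from a hinge pin (radius 9 mm, wire loop 32 mm behind it) to jaws ending 246 mm away. Origin: on the pin's axis, at the underside; x: middle line of the open tongs towards the jaws, z: up. The right (-y) arm is fixed to this body, the left one swings. They balance about 100 mm from the pin.
- tongs_grip (a point): Midway between the two flat black grip plates, one on the outside of each arm (50 mm long, 28 mm high); 100 mm along x from the pin, 14 mm above the underside, axes as tongs. 50 mm over both plates when open, about 34 mm when closed on the bun. A spring holds the tongs open: squeezing here takes about 10 N at first, 12 N when closed. Grip both arms here at once, between the fingers.
- tongs_jaws (a point): Midway between the open jaws, 214 mm along x from the pin (114 mm ahead of tongs_grip), 14 mm above the underside. Jaw plates 42 mm long, 28 mm high, with 12 mm toed-in tips. Open: 82 mm clear between them, 92 mm over all. They close about 2.1 mm per mm squeezed at the grip plates: squeezed to 45 mm there, about 72 mm is still clear. Axes as tongs.
- tongs_arm (a joint): Closing angle of the tongs' left arm towards the right one: 0 = open at rest, about 0.15 when closed on the bun, 0.36 = shut.
- bun: Round golden-brown bread bun, rigid, 49 mm across at 9 to 20 mm above its underside, domed, 38 mm high, about 35 g. Origin: centre of the underside. It rests on the board under the shelf, on the left or on the right of the jar.
- bun_center (a point): Middle of the bun, on its axis 18 mm above its underside.
- jar: Small closed jam jar, amber glass with a metal cap, 40 mm across, 50 mm high, 0.12 kg, standing on the board about 120 mm to one side of the bun. Origin: centre of the underside.
- board: Dark wooden serving board, fixed, 130 mm (x) by 250 mm (y), 14 mm thick, under the shelf, its front edge 5 mm ahead of the shelf's front edge. Origin: centre of the underside.
- shelf: Low steel-wire desk shelf, fixed: deck 118 mm deep (x), 408 mm wide (y), underside 112 mm and top 120 mm above the desk; wire legs at the corners (x +-55, y +-200 mm). Stacks on its ends, 30 mm higher. Open at the front (-x, robot side) and back. The bun's middle lies 25 to 35 mm inside the front edge. Origin: on the desk below the deck's centre; x: away from the robot, square to the front.
There are look-alikes about, which are no part of the job. Of the things like the bun, leave any that is pink or purple; of the rest the larger one is meant.

How it is judged:
On the way, in this order (a step that is already met when the one before it is completed fails the run):
1. the tongs are off the desk in the gripper, the bun not yet in them (height (world z) of tongs above 0.008 m and contact force between the fingers and tongs above 0.5 N), for 0.2 s.
2. the bun is off the board in the tongs (contact force between bun and tongs above 0.3 N and contact force between the fingers and tongs above 1 N and value of joint tongs_arm above 0.1 rad and x of bun_center in the frame of tongs between 0.18 and 0.26 m and contact force between bun and board below 0.05 N and contact force between bun and shelf below 0.05 N), for 0.2 s.
At the end, for the whole second after the job is handed in: Bun between the jaws (180-260 mm from the pin), tongs closed over 0.1 rad and gripped by the fingers; bun's underside over 130 mm up, its middle in front of the shelf, under 0.03 m/s, touching no shelf, board or robot; jar upright within 30 mm of its start (all of step 2 and height (world z) of bun above 0.13 m and x of bun in the frame of shelf below -0.06 m and linear speed of bun below 0.03 m/s and contact force between bun and the arm below 0.05 N and distance of jar from where it was at the start of the episode below 0.03 m and angle between jar's own z axis and vertical below 0.2 rad); the arm keeps its last pose, push and grip.
It fails at once if the bun is touched by the fingers or the arm (contact force between bun and the fingers above 0.1 N or contact force between bun and the arm above 0.1 N).
It fails at once if the jar is shoved more than 30 mm or knocked over (distance of jar from where it was at the start of the episode above 0.03 m or angle between jar's own z axis and vertical above 0.6 rad).
It also fails if it takes over 48 s, if anything falls off the work surface, if the arm or the gripper's body presses on something with over 40 N, if the wrist force passes 120 N, or if a joint passes its speed limit or range.

## Robot

A 7-joint arm with a two-finger parallel gripper is mounted at the origin on the work surface. World frame = base frame: x ahead of the robot, y to its left, z up, the work surface at z = 0. Lengths are in m, angles in rad, forces in N, time in s.
With the tool pointing down it reaches from about 0.425 to 0.95 m from the base axis. Payload 4.7 kg.
Tool frame: the origin (TCP) lies on the centre line of the jaws, within the pads' length; the fingertips stand 11 mm ahead of it and the grasp point (between the pads) lies 8 mm behind it; z points along the fingers, y is the direction in which the jaws open and shut (so a half turn about z gives the same grasp; the last joint's range is limited). The gripper opens to 85 mm and grips with 20 to 120 N. Pads are 22 mm wide; open, the fingers measure 114 mm over their backs; the gripper's body (76 mm by 85 mm) begins 54 mm behind the grasp point. The pads swing forward as they close: fully open they stand 13 mm farther back than shut.
Start: joints at [-1.175, 0.469, -0.049, 1.532, 0.024, 1.141, -0.082], TCP at [0.278, 0.615, 0.242] pointing down, gripper open.
Joint ranges: [-2.59, 2.59], [-0.33, 1.99], [-1.39, 1.29], [0.1, 2.45], [-1.04, 4.18], [0.21, 1.99], [-2.66, 2.66]. Speed limits (rad/s): [2.57, 2.57, 3.14, 3.14, 3.14, 3.14, 3.14].

## Interface

Orientations are given as a 3x3 rotation matrix whose columns are the frame's x, y, z axes.
In Python, from bench import * gives the robot as it stands. The module is installed in compiled form; this text tells all that it offers.
- The arm moves only by the tool servo_tool, never from a script. Its argument "motion" is one flat list of numbers, 7 for each row, row after row: the closure in counts, from 0 (fully open) to 255 (shut), then the shift along the tool's x, y, z in m, then the turn, a rotation vector about the tool's x, y, z in rad. In form: [grip, tx, ty, tz, rx, ry, rz, grip, tx, ty, tz, rx, ry, rz, ...]. A call has 1 to 10 rows; each row shifts and turns the commanded pose from where the row before left it, along the tool's axes as they then stand; what a row does not reach is not made up. A row lasts 1/10 s, in which the tool goes at most 50 mm and 8.59 degrees, less where a joint would pass 70% of its speed; a pose out of reach is approached as far as the arm can. A call is refused whole if a number of a shift passes 0.05 or a number of a turn 0.15, either way. A call with a gripper value outside its range is refused whole. The fingers move at their own pace and stop on an object; "squeeze" is the grip in N (left out, the last holds). Time passes only in rows, so rows that do not move let the fingers close. It gives the time, the measured TCP pose, the force and the opening at its end, in the units of the state.
- sense(): the state, without advancing time (a new reading comes with each control period).
- snapshot(name): name is "scene" or "side" or "wrist"; returns a dict with "frame" (384x512x3 uint8, red, green, blue), "depth" (384x512 float32, m along the optical axis (not along the pixel's ray), 0 where there is no reading), "fx", "fy", "cx", "cy" (pixels), "R" (3x3) and "t" (3): a world point X has camera coordinates R X + t; the wrist camera has in their place "tool_from_camera" (4x4, takes a point from camera to tool coordinates, whose origin is the TCP and whose axes are the flange's). Camera axes: x right, y down, z forward; pixel columns grow to the right and rows downward; lengths in m; the calibration is good to about 2 mm. A picture is of the moment at which its call begins: read the wrist's pose just before it.
- job_done(): hands the job in, once; it reports no verdict.
Trained networks look in a picture, given as the dict that the camera call returned (one of the last four; its "shot" number tells which), for a name from the list of things; names that differ only in an ending like _2 or _b are one class to them, and where a whole thing is asked for, a point or a joint stands for the part that bears it (a point fixed in the world has none). Each returns a list of dicts, best first, with "conf" (0 to 1); they miss things now and then, are a little off and sometimes report something else, mostly with a low value. They report only what shows in the picture. A call takes as long as a camera call. They do not tell look-alikes from the thing itself.
- search_frame(picture, query): "bbox" ([left, top, right, bottom] in pixels, round what is visible of it).
- pinpoint(picture, query): "position" ([column, row] in pixels: a listed point, or the origin of a listed thing).
The state is a dict: "clock": time; "q": joint angles; "joint_vel": joint speeds; "effort": joint torques, N m; "position": TCP position; "ee_rot": TCP orientation; "ft_force": force on the tool from outside, world axes, zero at the start; "ft_torque": the same for the moment, N m; "width": finger opening in m.
Only numpy, scipy, OpenCV 4.12 (cv2) and the standard library are available. Lean on these libraries where they do the work, as an engineer would, in place of code of your own. Each camera call takes 0.05 s, during which the arm holds its last target.

## Working session

There is one attempt and no reset: what is moved stays moved. The work goes in short steps, Python scripts to look and compute and a tool call to move; the robot and the scene stay as the last step left them, time stands still between calls to the robot, and variables do not carry over. Pictures are saved under pics/ and viewed, and the job is handed in when it is done.

Besides the shell and the picture viewer there is one more tool, called after "Request:" as name(argument=value, ...) on one line, values as JSON. servo_tool: Moves the arm, as the interface text tells. Its arguments: {"type":"object","properties":{"motion":{"type":"array","items":{"type":"number"}},"squeeze":{"type":"number"}},"required":["motion"]}

```bash
mkdir -p pics; cat > h.py <<'E'
from bench import *
import numpy as np, cv2, pickle
def save(s,n): cv2.imwrite(f'pics/{n}.png',cv2.cvtColor(s['frame'],cv2.COLOR_RGB2BGR))
def W(s,u,v,d=None,st=None):
    u=np.asarray(u,float);v=np.asarray(v,float)
    if d is None: d=s['depth'][v.astype(int),u.astype(int)]
    P=np.stack([(u-s['cx'])/s['fx']*d,(v-s['cy'])/s['fy']*d,d*np.ones_like(u)],-1)
    if 'R' in s: return (P-s['t'])@s['R']
    T=s['tool_from_camera'];P=P@T[:3,:3].T+T[:3,3]
    return P@np.array(st['ee_rot']).T+st['position']
def onplane(s,u,v,z,st=None):
    a=W(s,u,v,0.5,st);b=W(s,u,v,1.0,st)
    return a+(b-a)*((z-a[...,2])/(b[...,2]-a[...,2]))[...,None]
E
python3 - <<'E'
from h import *
st=sense();print({k:np.round(v,3).tolist() for k,v in st.items()})
for n in ['scene','side','wrist']:
    s=snapshot(n);save(s,n+'0')
    pickle.dump(s,open(n+'0.pkl','wb'))
    print(n,s['shot'])
    for q in ['tongs','bun','jar','board','shelf']:
        print(q,[(np.round(x['bbox']).tolist(),round(x['conf'],2)) for x in search_frame(s,q)][:4])
    for q in ['tongs','tongs_grip','tongs_jaws','bun','bun_center','jar','board','shelf']:
        print(q,[(np.round(x['position'],1).tolist(),round(x['conf'],2)) for x in pinpoint(s,q)][:4])
E
```

```text
{'clock': 0.0, 'q': [-1.175, 0.469, -0.049, 1.534, 0.024, 1.141, -0.082], 'joint_vel': [0.0, -0.0, -0.0, 0.001, 0.001, -0.001, 0.001], 'effort': [0.0, -51.03, -0.047, -23.772, 0.011, 0.007, 0.0], 'position': [0.278, 0.614, 0.241], 'ee_rot': [[-0.911, 0.412, -0.001], [0.412, 0.911, -0.002], [-0.0, -0.002, -1.0]], 'ft_force': [-0.262, -0.861, -0.477], 'ft_torque': [-0.001, 0.041, 0.025], 'width': 0.085}
scene 1
tongs [([107.0, 166.0, 255.0, 217.0], 0.59)]
bun [([278.0, 217.0, 306.0, 238.0], 0.87), ([299.0, 181.0, 317.0, 195.0], 0.78), ([287.0, 143.0, 310.0, 165.0], 0.78), ([165.0, 266.0, 186.0, 284.0], 0.69)]
jar [([108.0, 170.0, 254.0, 216.0], 0.35)]
board [([250.0, 200.0, 411.0, 295.0], 0.58)]
shelf [([195.0, 140.0, 471.0, 304.0], 0.83)]
tongs [([127.9, 212.9], 0.69)]
tongs_grip [([176.6, 200.4], 0.74)]
tongs_jaws [([235.5, 190.6], 0.67)]
bun [([299.1, 158.6], 0.85), ([176.3, 278.0], 0.66), ([290.3, 232.3], 0.58), ([304.0, 192.2], 0.48)]
bun_center [([172.8, 270.9], 0.87), ([291.8, 226.4], 0.71), ([307.8, 183.0], 0.64), ([320.1, 243.7], 0.42)]
jar [([349.0, 216.5], 0.68)]
board [([32
[... 347 characters left out ...]
339.0], 0.38)]
board [([151.0, 175.0, 254.0, 294.0], 0.95)]
shelf [([72.0, 108.0, 272.0, 340.0], 0.75), ([211.0, 191.0, 236.0, 217.0], 0.27)]
tongs [([333.3, 152.4], 0.92)]
tongs_grip [([317.5, 172.2], 0.61)]
tongs_jaws [([295.8, 207.6], 0.88), ([194.5, 228.4], 0.36)]
bun [([299.0, 288.4], 0.78), ([252.9, 261.0], 0.69), ([221.8, 209.1], 0.66), ([256.2, 155.4], 0.61)]
bun_center [([253.2, 259.1], 0.88), ([223.4, 203.8], 0.87), ([300.9, 277.5], 0.68), ([321.9, 172.4], 0.62)]
jar [([190.9, 255.3], 0.69)]
board [([194.4, 230.5], 0.79)]
shelf [([199.3, 231.5], 0.81)]
wrist 3
tongs []
bun []
jar []
board []
shelf []
tongs []
tongs_grip []
tongs_jaws []
bun []
bun_center []
jar []
board []
shelf []
```

View pics/scene0.png

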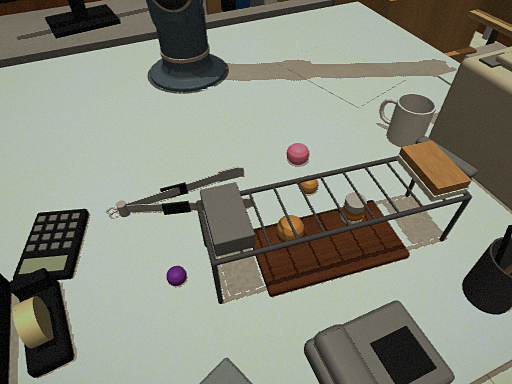

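View pics/side0.png

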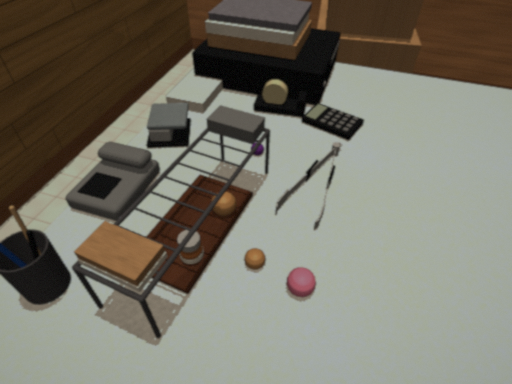

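```bash
python3 - <<'E'
from h import *
for n,pts in [('scene',dict(pin=(128,213),grip=(176.6,200.4),jaws=(235.5,190.6),bunA=(291.8,227),bunB=(307.8,186),bunC=(299,155),bunD=(173,271),jar=(349,216),shelf=(324,242))),('side',dict(pin=(333,152),grip=(317.5,172.2),jaws=(295.8,207.6),bun1=(223.4,204),bun2=(253,259),bun3=(300.9,278),bun4=(260,151),jar=(190.9,255),board=(194,230)))]:
    s=pickle.load(open(n+'0.pkl','rb'))
    print(n,'cam',-(s['R'].T@s['t']), s['fx'])
    for k,p in pts.items():
        print(k,W(s,*p).round(3),'z.014',onplane(s,*p,0.014).round(3),'z.028',onplane(s,*p,0.032).round(3))
E
```

```text
scene cam [ 0.96425836 -0.19702476  0.53107133] 360.0412471732961
pin [ 0.472 -0.252  0.005] z.014 [ 0.48  -0.251  0.014] z.028 [ 0.497 -0.249  0.032]
grip [ 0.473 -0.16  -0.   ] z.014 [ 0.486 -0.161  0.014] z.028 [ 0.503 -0.162  0.032]
jaws [ 0.627 -0.087  0.149] z.014 [ 0.508 -0.048  0.014] z.028 [ 0.524 -0.053  0.032]
bunA [ 0.699 -0.031  0.119] z.014 [0.631 0.012 0.014] z.028 [0.643 0.005 0.032]
bunB [0.562 0.081 0.025] z.014 [0.554 0.087 0.014] z.028 [0.568 0.077 0.032]
bunC [0.48  0.105 0.029] z.014 [0.466 0.114 0.014] z.028 [0.483 0.103 0.032]
bunD [ 0.641 -0.205  0.026] z.014 [ 0.633 -0.205  0.014] z.028 [ 0.645 -0.205  0.032]
jar [0.665 0.105 0.038] z.014 [0.651 0.119 0.014] z.028 [0.662 0.108 0.032]
shelf [0.682 0.048 0.014] z.014 [0.682 0.048 0.014] z.028 [0.692 0.04  0.032]
side cam [0.44305148 0.41726501 0.52773826] 349.1476800702913
pin [ 0.468 -0.246  0.014] z.014 [ 0.468 -0.246  0.014] z.028 [ 0.467 -0.223  0.032]
grip [ 0.49  -0.181 -0.   ] z.014 [ 0.488 -0.165  0.014] z.028 [ 0.487 -0.145  0.032]
jaws [ 0.511 -0.061 -0.001] z.014 [ 0.509 -0.048  0.014] z.028 [ 0.507 -0.032  0.032]
bun1 [0.635 0.016 0.047] z.014 [ 0.648 -0.011  0.014] z.028 [0.641 0.004 0.032]
bun2 [0.548 0.102 0.028] z.014 [0.551 0.093 0.014] z.028 [0.547 0.104 0.032]
bun3 [0.463 0.117 0.037] z.014 [0.463 0.103 0.014] z.028 [0.463 0.114 0.032]
bun4 [ 0.63  -0.192  0.016] z.014 [ 0.63  -0.194  0.014] z.028 [ 0.624 -0.173  0.032]
jar [0.646 0.134 0.039] z.014 [0.656 0.119 0.014] z.028 [0.649 0.13  0.032]
board [0.627 0.139 0.12 ] z.014 [0.675 0.067 0.014] z.028 [0.667 0.079 0.032]
```

The scene view shows the tongs at (128,213)→(240,172). The orange bun on the board is at (291,228), and the jar to its left as the robot sees it is at (354,205). Look-alikes are the small orange one at (309,185), pink at (298,154) and purple at (176,275). Next I'll get the shelf yaw and a transit arc.

```bash
cat >> h.py <<'E'
from scipy.spatial.transform import Rotation as Ro
from scipy.optimize import least_squares
def plan(p0,R0,p1,R1,n):
    """constant per-row tool step (translate then turn) taking p0,R0 to p1,R1 in n rows"""
    rv=Ro.from_matrix(np.array(R0).T@np.array(R1)).as_rotvec()/n
    D=Ro.from_rotvec(rv).as_matrix();M=np.zeros((3,3));A=np.array(R0)
    for i in range(n): M+=A;A=A@D
    return np.linalg.solve(M,np.array(p1)-p0),rv
def down(yang):
    y=np.array([np.cos(yang),np.sin(yang),0]);z=np.array([0,0,-1.]);return np.stack([np.cross(y,z),y,z],1)
E
python3 - <<'E'
from h import *
for n in ['scene','side']:
    s=pickle.load(open(n+'0.pkl','rb'))
    v,u=np.mgrid[0:384,0:512];P=W(s,u.ravel(),v.ravel()).reshape(384,512,3)
    f=s['frame'].astype(int);d=s['depth']>0
    m=d&(abs(P[...,2]-.014)<.007)&(f[...,0]>1.4*f[...,2])&(P[...,0]>.5)&(P[...,0]<.85)&(abs(P[...,1])<.3)
    p=P[m][:,:2];r=cv2.minAreaRect(p.astype(np.float32)*1000);print(n,'board',len(p),r)
    # shelf deck
    m=d&(abs(P[...,2]-.116)<.008)&(P[...,0]>.45)&(P[...,0]<.95)&(P[...,1]<.35)&(P[...,1]>-.25)
    p=P[m][:,:2];r=cv2.minAreaRect(p.astype(np.float32)*1000);print('shelf',len(p),r)
    # tongs
    m=d&(P[...,2]>.008)&(P[...,2]<.04)&(P[...,0]>.4)&(P[...,0]<.57)&(P[...,1]>-.32)&(P[...,1]<.03)
    p=P[m];c=p[:,:2].mean(0);w,V=np.linalg.eigh(np.cov(p[:,:2].T));print('tongs',len(p),c,V[:,1],p.min(0),p.max(0))
    # bun
    m=d&(P[...,2]>.02)&(P[...,2]<.06)&(np.hypot(P[...,0]-.643,P[...,1]-.005)<.05)
    p=P[m];print('bun',len(p),p.min(0),p.max(0),p.mean(0))
st=sense()
st_p=np.array([.488,-.164,.25])
for n in (27,30): print(plan(st['position'],st['ee_rot'],st_p,down(np.radians(-9)),n))
E
```

```text
scene board 7407 ((699.2072143554688, 16.3482666015625), (468.3932800292969, 324.2721862792969), 80.40518951416016)
shelf 3902 ((690.442138671875, 58.92689514160156), (441.39520263671875, 205.45169067382812), 67.16310119628906)
tongs 1620 [ 0.47709307 -0.15772364] [0.02844579 0.99959534] [ 0.45420989 -0.28812445  0.00800026] [ 0.55054035 -0.01438166  0.03102598]
bun 507 [ 0.62325868 -0.0229327   0.02238711] [0.66685834 0.02344894 0.05498784] [ 0.65034173 -0.0040414   0.04393681]
side board 4518 ((693.1146240234375, 19.540191650390625), (433.3958435058594, 338.3476867675781), 84.14324951171875)
shelf 3398 ((737.5470581054688, 54.50251770019531), (421.1456604003906, 243.43096923828125), 83.31450653076172)
tongs 658 [ 0.49134192 -0.14069173] [0.2101769  0.97766337] [ 0.43945567 -0.31882525  0.00807841] [ 0.5462468  -0.01365324  0.03034756]
bun 387 [ 0.61719899 -0.01748214  0.02002984] [0.66316159 0.02538938 0.05360836] [0.63362084 0.01100495 0.04114419]
(array([-0.03105977, -0.00811201, -0.00028495]), array([ 1.34083342e-06, -3.08687066e-06,  4.82600191e-02]))
(array([-0.02797185, -0.00723347, -0.00025645]), array([ 1.20675008e-06, -2.77818359e-06,  4.34340172e-02]))
```

Request:
servo_tool(motion=[0, -0.028, -0.0072, 0, 0, 0, 0.0434, 0, -0.028, -0.0072, 0, 0, 0, 0.0434, 0, -0.028, -0.0072, 0, 0, 0, 0.0434, 0, -0.028, -0.0072, 0, 0, 0, 0.0434, 0, -0.028, -0.0072, 0, 0, 0, 0.0434, 0, -0.028, -0.0072, 0, 0, 0, 0.0434, 0, -0.028, -0.0072, 0, 0, 0, 0.0434, 0, -0.028, -0.0072, 0, 0, 0, 0.0434, 0, -0.028, -0.0072, 0, 0, 0, 0.0434, 0, -0.028, -0.0072, 0, 0, 0, 0.0434], squeeze=40)

```text
clock: 3.1
position: [0.4635, 0.3945, 0.2425]
ee_rot: [[-0.652, 0.758, 0.0], [0.758, 0.652, 0.0], [0.0, 0.001, -1.0]]
ft_force: [0.2, -0.3, 0.1]
width: 0.0854
```

Request:
servo_tool(motion=[0, -0.028, -0.0072, 0, 0, 0, 0.0434, 0, -0.028, -0.0072, 0, 0, 0, 0.0434, 0, -0.028, -0.0072, 0, 0, 0, 0.0434, 0, -0.028, -0.0072, 0, 0, 0, 0.0434, 0, -0.028, -0.0072, 0, 0, 0, 0.0434, 0, -0.028, -0.0072, 0, 0, 0, 0.0434, 0, -0.028, -0.0072, 0, 0, 0, 0.0434, 0, -0.028, -0.0072, 0, 0, 0, 0.0434, 0, -0.028, -0.0072, 0, 0, 0, 0.0434, 0, -0.028, -0.0072, 0, 0, 0, 0.0434])

```text
clock: 4.1
position: [0.5381, 0.1175, 0.2425]
ee_rot: [[-0.273, 0.962, 0.0], [0.962, 0.273, 0.0], [0.0, 0.001, -1.0]]
ft_force: [-0.4, -0.2, 0.6]
width: 0.085
```

```bash
cat > look.py <<'E'
from h import *
import sys
tag=sys.argv[1]
st=sense();s=snapshot('wrist');save(s,'w'+tag);pickle.dump((st,s),open(f'w{tag}.pkl','wb'))
print(st['clock'],np.round(st['position'],4),np.round(st['ee_rot'],3).tolist(),st['width'],np.round(st['q'],2),np.round(st['ft_force'],1))
for q in ['tongs','tongs_grip','tongs_jaws','bun_center','jar','board','shelf']:
    for x in pinpoint(s,q)[:3]:
        p=x['position'];z={'board':.014,'jar':.014,'shelf':0,'tongs':0,'bun_center':.032}.get(q,.014)
        print(q,np.round(p,1),round(x['conf'],2),'plane',z,onplane(s,*p,z,st).round(4))
E
python3 look.py 1
```

```text
4.1 [0.5381 0.1175 0.2425] [[-0.273, 0.962, 0.0], [0.962, 0.273, 0.0], [0.0, 0.001, -1.0]] 0.08495777823433803 [-0.54  0.27  0.31  1.85 -0.09  1.04  0.08] [-0.4 -0.2  0.6]
tongs [308.6 280.5] 0.16 plane 0 [ 0.6483 -0.0147  0.    ]
tongs_grip [162.  345.7] 0.98 plane 0.014 [ 0.4771 -0.1639  0.014 ]
bun_center [258.1 192.6] 0.88 plane 0.032 [0.5449 0.0955 0.032 ]
bun_center [190.1 156.5] 0.8 plane 0.032 [0.4611 0.1149 0.032 ]
bun_center [309.4 283. ] 0.75 plane 0.032 [ 6.392e-01 -4.000e-04  3.200e-02]
jar [349.7 194. ] 0.56 plane 0.014 [0.6531 0.1191 0.014 ]
board [348.2 239.6] 0.94 plane 0.014 [0.6727 0.0624 0.014 ]
shelf [343.2 239.3] 0.97 plane 0 [0.6723 0.056  0.    ]
```

View pics/w1.png

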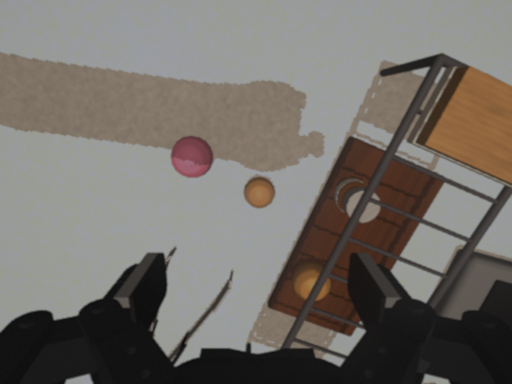

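Request:
servo_tool(motion=[0, -0.028, -0.0072, 0, 0, 0, 0.0434, 0, -0.028, -0.0072, 0, 0, 0, 0.0434, 0, -0.028, -0.0072, 0, 0, 0, 0.0434, 0, -0.028, -0.0072, 0, 0, 0, 0.0434, 0, -0.028, -0.0072, 0, 0, 0, 0.0434, 0, -0.028, -0.0072, 0, 0, 0, 0.0434, 0, -0.028, -0.0072, 0, 0, 0, 0.0434, 0, -0.028, -0.0072, 0, 0, 0, 0.0434])

```text
clock: 5.3
position: [0.5092, -0.1099, 0.2423]
ee_rot: [[0.069, 0.998, 0.0], [0.998, -0.069, 0.0], [0.0, 0.0, -1.0]]
ft_force: [-0.1, -0.4, 0.4]
width: 0.0857
```

```bash
python3 look.py 2
```

```text
5.3 [ 0.5092 -0.1099  0.2423] [[0.069, 0.998, 0.0], [0.998, -0.069, 0.0], [0.0, 0.0, -1.0]] 0.08569983249989853 [-0.27  0.23  0.48  1.92 -0.12  1.03  0.19] [-0.1 -0.4  0.4]
tongs [231.4 276. ] 0.87 plane 0 [ 0.4632 -0.2578  0.    ]
tongs_grip [239.1 210.9] 0.9 plane 0.014 [ 0.4829 -0.16    0.014 ]
bun_center [364.9 232.1] 0.7 plane 0.032 [ 0.6316 -0.1906  0.032 ]
board [409.4   3.3] 0.83 plane 0.014 [0.6745 0.0508 0.014 ]
board [401.8   4.7] 0.68 plane 0.014 [0.6669 0.0501 0.014 ]
shelf [405.2   6.4] 0.57 plane 0 [0.6766 0.0515 0.    ]
```

View pics/w2.png

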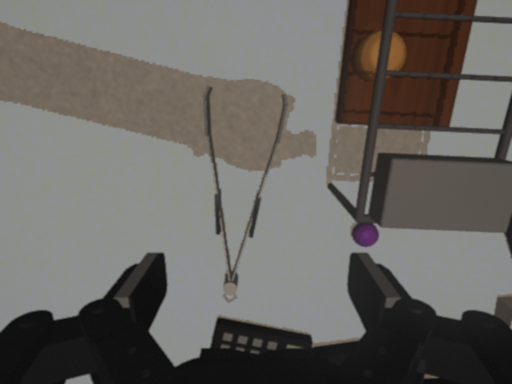

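The wrist view shows the tongs from above: pin near (231,284), plates at (218,215) and (255,217), tips at (209,90) and (285,97). The board's left edge runs (348,0)→(337,122) and the shelf's front wire (390,15)→(363,215).

```bash
python3 - <<'E'
from h import *
st,s=pickle.load(open('w2.pkl','rb'))
d=dict(pin=(231,279,.03),pl=(218,215,.026),pr=(255,217,.026),tl=(209,90,.026),tr=(285,97,.026),b0=(348,2,.014),b1=(337,122,.014),b2=(452,128,.014),s0=(391,15,.118),s1=(363,215,.118))
X={k:onplane(s,u,v,z,st) for k,(u,v,z) in d.items()}
for k,x in X.items(): print(k,x.round(4),W(s,*d[k][:2],st=st).round(4))
ang=lambda a,b:np.degrees(np.arctan2(*(X[b]-X[a])[[1,0]]))
g=(X['pl']+X['pr'])/2;t=(X['tl']+X['tr'])/2;print('grip',g,'tip',t,np.linalg.norm(t-g))
X['g']=g;X['t']=t
print('heading',ang('g','t'),ang('pin','t'),'board edge',ang('b1','b0'),ang('b1','b2'),'shelf',ang('s1','s0'))
f=s['frame'].copy();c=f[60:310,180:400];cv2.imwrite('pics/c2.png',cv2.resize(cv2.cvtColor(c,cv2.COLOR_RGB2BGR),None,fx=2.4,fy=2.4,interpolation=cv2.INTER_CUBIC))
E
```

```text
pin [ 0.4664 -0.2442  0.03  ] [ 0.4654 -0.2488  0.0225]
pl [ 0.4584 -0.1593  0.026 ] [ 0.4588 -0.1584  0.0285]
pr [ 0.5022 -0.1648  0.026 ] [ 0.5023 -0.1641  0.0279]
tl [ 0.4637 -0.0186  0.026 ] [ 0.4624 -0.0182  0.017 ]
tr [ 0.5437 -0.0312  0.026 ] [ 0.5437 -0.0312  0.0254]
b0 [0.6123 0.0562 0.014 ] [0.6147 0.0585 0.0052]
b1 [ 0.602  -0.0618  0.014 ] [ 0.6024 -0.0619  0.0126]
b2 [ 0.7319 -0.0773  0.014 ] [ 0.6696 -0.0654  0.1168]
s0 [0.6153 0.0192 0.118 ] [0.615  0.019  0.1187]
s1 [ 0.5998 -0.1352  0.118 ] [ 0.5998 -0.1352  0.118 ]
grip [ 0.48032968 -0.16206611  0.026     ] tip [ 0.50368091 -0.02489232  0.026     ] 0.139147143427177
heading 80.3390908981288 80.35265265854544 board edge 85.00656567804276 -6.812581932501778 shelf 84.26890543840638
```

View pics/c2.png

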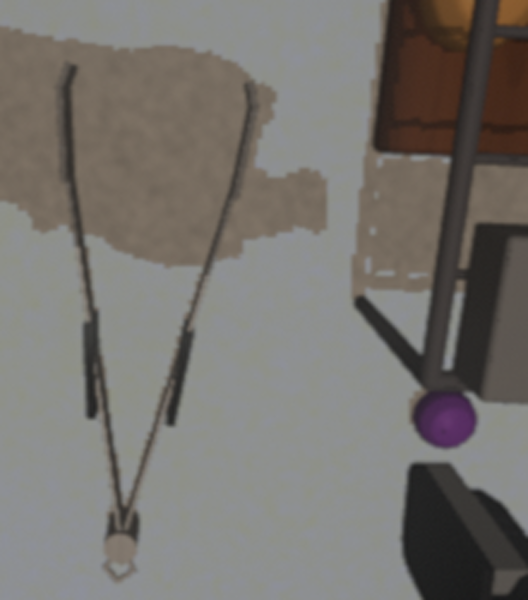

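Request:
servo_tool(motion=[0, -0.0265, -0.0123, 0, 0, 0, 0, 0, -0.0264, -0.0123, 0, 0, 0, 0, 0, 0, 0, 0.03, 0, 0, 0.05, 0, 0, 0, 0.03, 0, 0, 0.05, 0, 0, 0, 0.03, 0, 0, 0, 0, 0, 0, 0.03, 0, 0, 0, 0, 0, 0, 0.02, 0, 0, 0, 0, 0, 0, 0, 0, 0, 0, 0, 0, 0, 0, 0, 0, 0])

```text
clock: 6.6
position: [0.4814, -0.1604, 0.1025]
ee_rot: [[0.167, 0.986, -0.0], [0.986, -0.167, -0.0], [-0.0, -0.0, -1.0]]
ft_force: [0.1, -0.2, 0.3]
width: 0.0851
```

```bash
python3 look.py 3
```

```text
6.6 [ 0.4814 -0.1604  0.1025] [[0.167, 0.986, -0.0], [0.986, -0.167, -0.0], [-0.0, -0.0, -1.0]] 0.08507760335117799 [-0.13  0.4   0.46  2.08 -0.27  0.71  0.34] [ 0.1 -0.2  0.3]
tongs [255.9 309. ] 0.58 plane 0 [ 0.4632 -0.2584  0.    ]
bun_center [468.9 223.2] 0.56 plane 0.032 [ 0.6254 -0.1903  0.032 ]
```

View pics/w3.png

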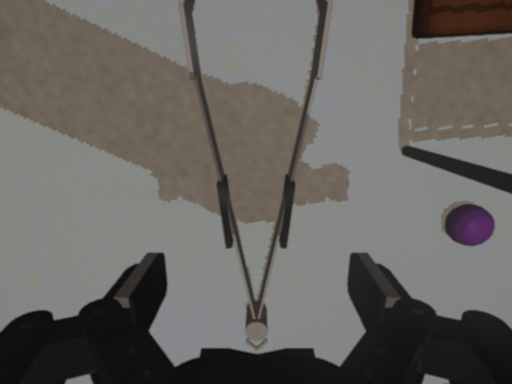

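The wrist view shows the tongs centred and aligned on column 256, with plates at (224,212) and (288,212).

```bash
python3 - <<'E'
from h import *
st,s=pickle.load(open('w3.pkl','rb'))
R=np.array(st['ee_rot'])
for n,u,v,z in [('plTop',222,178,.028),('plBot',230,246,.028),('prTop',291,178,.028),('prBot',285,246,.028),('jawmid',256,38,.028),('pin',256,328,.03),('pinlow',256,309,.0)]:
    x=onplane(s,u,v,z,st); print(n,x.round(4),'tool',((x-st['position'])@R).round(4),W(s,u,v,st=st).round(4))
E
```

```text
plTop [ 0.4616 -0.1309  0.028 ] tool [ 0.0258 -0.0244  0.0745] [ 0.4598 -0.1334  0.0165]
plBot [ 0.4572 -0.1817  0.028 ] tool [-0.025  -0.0202  0.0745] [ 0.4575 -0.1808  0.0298]
prTop [ 0.5079 -0.1387  0.028 ] tool [0.0258 0.0225 0.0745] [ 0.5081 -0.1397  0.0242]
prBot [ 0.4967 -0.1883  0.028 ] tool [-0.025   0.0198  0.0745] [ 0.4967 -0.1883  0.028 ]
jawmid [ 0.4988 -0.05    0.028 ] tool [ 0.1118 -0.0012  0.0745] [ 4.995e-01 -4.490e-02 -2.000e-04]
pin [ 0.4642 -0.2538  0.03  ] tool [-0.0949 -0.0013  0.0725] [ 0.4638 -0.2558  0.0275]
pinlow [ 0.4632 -0.2584  0.    ] tool [-0.0997 -0.0015  0.1025] [ 0.4648 -0.2497  0.012 ]
```

Request:
servo_tool(motion=[0, 0, 0, 0.025, 0, 0, 0, 0, 0, 0, 0.025, 0, 0, 0, 0, 0, 0, 0.02, 0, 0, 0, 0, 0, 0, 0.012, 0, 0, 0, 0, 0, 0, 0.0065, 0, 0, 0, 0, 0, 0, 0, 0, 0, 0, 60, 0, 0, 0, 0, 0, 0, 90, 0, 0, 0, 0, 0, 0, 100, 0, 0, 0, 0, 0, 0, 100, 0, 0, 0, 0, 0, 0], squeeze=30)

```text
clock: 8.0
position: [0.4814, -0.1609, 0.0145]
ee_rot: [[0.168, 0.986, 0.001], [0.986, -0.168, -0.0], [0.0, 0.001, -1.0]]
ft_force: [-0.3, 0.0, 4.2]
width: 0.052
```

Request:
servo_tool(motion=[100, 0, 0, -0.002, 0, 0, 0, 110, 0, 0, 0, 0, 0, 0, 118, 0, 0, 0, 0, 0, 0, 118, 0, 0, 0, 0, 0, 0, 118, 0, 0, 0, 0, 0, 0, 118, 0, 0, 0, 0, 0, 0])

```text
clock: 8.6
position: [0.4808, -0.1608, 0.0157]
ee_rot: [[0.168, 0.986, -0.0], [0.986, -0.168, 0.0], [0.0, -0.0, -1.0]]
ft_force: [-0.8, 0.2, -0.6]
width: 0.0462
```

Request:
servo_tool(motion=[118, 0, 0, -0.005, 0, 0, 0, 118, 0, 0, -0.01, 0, 0, 0, 118, 0, 0, -0.015, 0, 0, 0, 118, 0, 0, -0.02, 0, 0, 0, 118, 0, 0, -0.02, 0, 0, 0, 118, 0, 0, -0.015, 0, 0, 0, 118, 0, 0, 0, 0, 0, 0])

```text
clock: 9.3
position: [0.4824, -0.1614, 0.1032]
ee_rot: [[0.169, 0.986, 0.005], [0.986, -0.169, -0.001], [0.0, 0.005, -1.0]]
ft_force: [0.4, -0.3, -2.2]
width: 0.0459
```

```bash
python3 look.py 4; python3 -c "
from h import *
s=snapshot('side');save(s,'s4');pickle.dump(s,open('s4.pkl','wb'))"
```

```text
9.3 [ 0.4824 -0.1614  0.1032] [[0.169, 0.986, 0.005], [0.986, -0.169, -0.001], [0.0, 0.005, -1.0]] 0.04594389095487426 [-0.14  0.4   0.47  2.08 -0.28  0.71  0.34] [ 0.4 -0.3 -2.2]
bun_center [467.4 220.5] 0.79 plane 0.032 [ 0.6267 -0.1901  0.032 ]
```

View pics/w4.png

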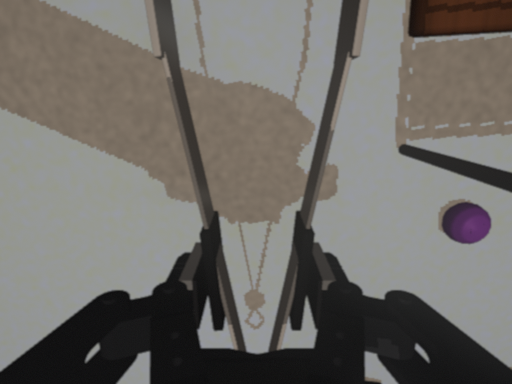

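View pics/s4.png

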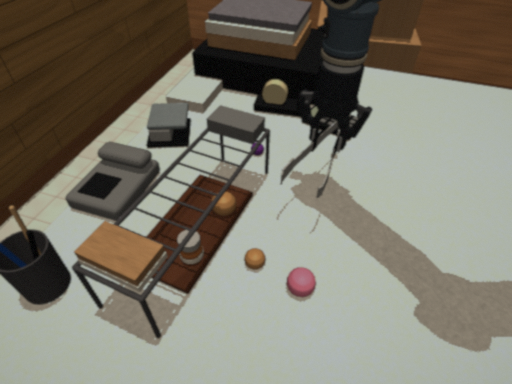

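Request:
servo_tool(motion=[118, 0, 0, -0.02, 0, 0, 0, 118, 0, 0, -0.025, 0, 0, 0.03, 118, 0, 0, -0.025, 0, 0, 0.06, 118, 0, 0, -0.02, 0, 0, 0.08, 118, 0, 0, -0.01, 0, 0, 0.08, 118, 0, 0, 0, 0, 0, 0.08, 118, 0, 0, 0, 0, 0, 0.08, 118, 0, 0, 0, 0, 0, 0.08, 118, 0, 0, 0, 0, 0, 0.08, 118, 0, 0, 0, 0, 0, 0.08])

```text
clock: 10.75
position: [0.4806, -0.1608, 0.2004]
ee_rot: [[0.733, 0.68, -0.001], [0.68, -0.733, 0.0], [-0.0, -0.001, -1.0]]
ft_force: [-0.1, 0.1, -1.2]
width: 0.0461
```

Request:
servo_tool(motion=[118, 0, 0, 0, 0, 0, 0.08, 118, 0, 0, 0, 0, 0, 0.08, 118, 0, 0, 0, 0, 0, 0.08, 118, 0, 0, 0, 0, 0, 0.08, 118, 0, 0, 0, 0, 0, 0.08, 118, 0, 0, 0, 0, 0, 0.08, 118, 0, 0, 0, 0, 0, 0.08, 118, 0, 0, 0, 0, 0, 0.08, 118, 0, 0, 0, 0, 0, 0.08, 118, 0, 0, 0, 0, 0, 0.06])

```text
clock: 11.75
position: [0.4807, -0.1607, 0.2005]
ee_rot: [[1.0, -0.031, -0.001], [-0.031, -1.0, -0.0], [-0.001, 0.0, -1.0]]
ft_force: [0.0, -0.3, -0.8]
width: 0.0462
```

```bash
python3 look.py 5;python3 -c "
from h import *
st=sense();print(plan(st['position'],st['ee_rot'],[.433,.024,.2],down(np.radians(-95.7)),1))"
```

```text
11.75 [ 0.4807 -0.1607  0.2005] [[1.0, -0.031, -0.001], [-0.031, -1.0, -0.0], [-0.001, 0.0, -1.0]] 0.04615189863975139 [-0.45  0.31  0.85  2.01 -0.29  0.95 -1.06] [ 0.  -0.3 -0.8]
bun_center [  1.2 203. ] 0.88 plane 0.032 [0.4656 0.0991 0.032 ]
bun_center [57.3  3.8] 0.87 plane 0.032 [0.64   0.0032 0.032 ]
bun_center [  0.3 118.6] 0.71 plane 0.032 [0.548  0.0772 0.032 ]
(array([-0.05296772, -0.18342335,  0.00076953]), array([-1.70742586e-04,  6.84707480e-05,  7.15057021e-02]))
```

View pics/w5.png

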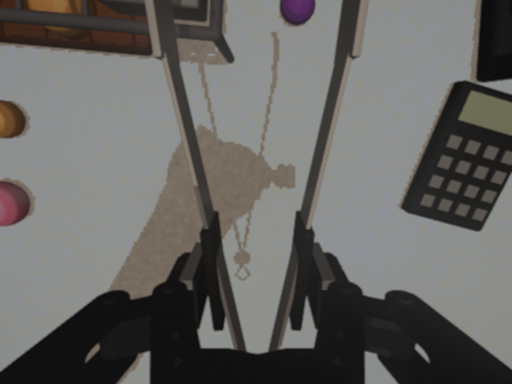

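Request:
servo_tool(motion=[118, -0.0066, -0.0229, 0, 0, 0, 0, 118, -0.0066, -0.0229, 0, 0, 0, 0, 118, -0.0066, -0.0229, 0, 0, 0, 0, 118, -0.0066, -0.0229, 0, 0, 0, 0, 118, -0.0066, -0.0229, 0, 0, 0, 0, 118, -0.0066, -0.0229, 0, 0, 0, 0, 118, -0.0066, -0.0229, 0, 0, 0, 0.035, 118, -0.0066, -0.0229, 0, 0, 0, 0.036, 118, 0, 0, 0, 0, 0, 0, 118, 0, 0, 0, 0, 0, 0])

```text
clock: 13.15
position: [0.4341, 0.0241, 0.2009]
ee_rot: [[0.995, -0.098, 0.0], [-0.098, -0.995, 0.0], [0.0, -0.0, -1.0]]
ft_force: [0.0, -0.5, -0.8]
width: 0.0464
```

```bash
python3 look.py 6
```

```text
13.15 [0.4341 0.0241 0.2009] [[0.995, -0.098, 0.0], [-0.098, -0.995, 0.0], [0.0, -0.0, -1.0]] 0.04635615401039686 [-0.9   0.14  0.83  2.16 -0.13  0.89 -1.66] [ 0.  -0.5 -0.8]
bun_center [166.6 160.7] 0.83 plane 0.032 [0.4629 0.1095 0.032 ]
bun_center [176.2  66.4] 0.71 plane 0.032 [0.5461 0.0854 0.032 ]
```

View pics/w6.png

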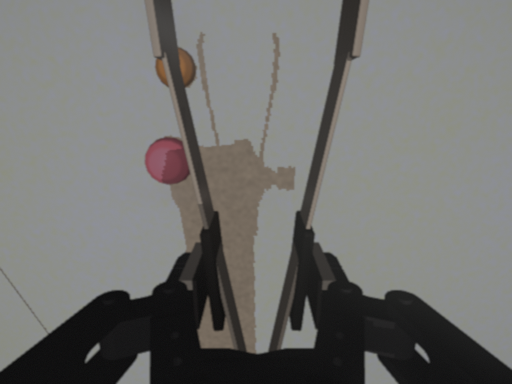

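Request:
servo_tool(motion=[118, 0, 0, 0.02, 0, 0, 0, 118, 0, 0, 0.03, 0, 0, 0, 118, 0, 0, 0.03, 0, 0, 0, 118, 0, 0, 0.03, 0, 0, 0, 118, 0, 0, 0.03, 0, 0, 0, 118, 0, 0, 0.02, 0, 0, 0, 118, 0, 0, 0.006, 0, 0, 0, 118, 0, 0, 0, 0, 0, 0, 118, 0, 0, 0, 0, 0, 0])

```text
clock: 14.45
position: [0.4349, 0.0239, 0.0355]
ee_rot: [[0.995, -0.099, 0.002], [-0.099, -0.995, 0.0], [0.002, -0.0, -1.0]]
ft_force: [0.0, -0.2, -1.4]
width: 0.0458
```

```bash
cat > look2.py <<'E'
from h import *
import sys
t=sys.argv[1];st=sense();print(st['clock'],np.round(st['position'],4),np.round(st['ee_rot'],3).tolist(),st['width'],np.round(st['ft_force'],1))
ims=[]
for n in ['scene','side']:
    s=snapshot(n);pickle.dump(s,open(n+t+'.pkl','wb'))
    b=cv2.cvtColor(s['frame'],cv2.COLOR_RGB2BGR)
    c=b[110:310,130:430] if n=='scene' else b[110:310,120:420]
    ims.append(cv2.resize(c,None,fx=2,fy=1.5*1,interpolation=cv2.INTER_CUBIC))
    for q in ['bun_center','tongs_jaws','jar']:
        print(n,q,[(np.round(x['position'],1).tolist(),round(x['conf'],2),onplane(s,*x['position'],.014 if q=='jar' else .032).round(3).tolist()) for x in pinpoint(s,q)][:4])
cv2.imwrite(f'pics/p{t}.png',np.vstack(ims))
E
python3 look2.py 7
```

```text
14.45 [0.4349 0.0239 0.0355] [[0.995, -0.099, 0.002], [-0.099, -0.995, 0.0], [0.002, -0.0, -1.0]] 0.045825118223419475 [ 0.  -0.2 -1.4]
scene bun_center [([291.6, 228.9], 0.66, [0.646, 0.003, 0.032]), ([174.6, 272.9], 0.61, [0.649, -0.204, 0.032]), ([309.3, 184.6], 0.47, [0.566, 0.082, 0.032])]
scene tongs_jaws [([276.2, 188.4], 0.71, [0.55, 0.019, 0.032]), ([321.8, 244.9], 0.65, [0.696, 0.033, 0.032])]
scene jar [([349.5, 220.0], 0.82, [0.659, 0.115, 0.014])]
side bun_center [([303.1, 278.0], 0.74, [0.459, 0.113, 0.032]), ([221.9, 203.7], 0.7, [0.644, 0.004, 0.032]), ([253.5, 258.9], 0.66, [0.547, 0.104, 0.032]), ([257.6, 148.5], 0.63, [0.632, -0.18, 0.032])]
side tongs_jaws [([263.7, 221.3], 0.89, [0.555, 0.02, 0.032])]
side jar [([189.8, 252.9], 0.57, [0.66, 0.116, 0.014])]
```

View pics/p7.png

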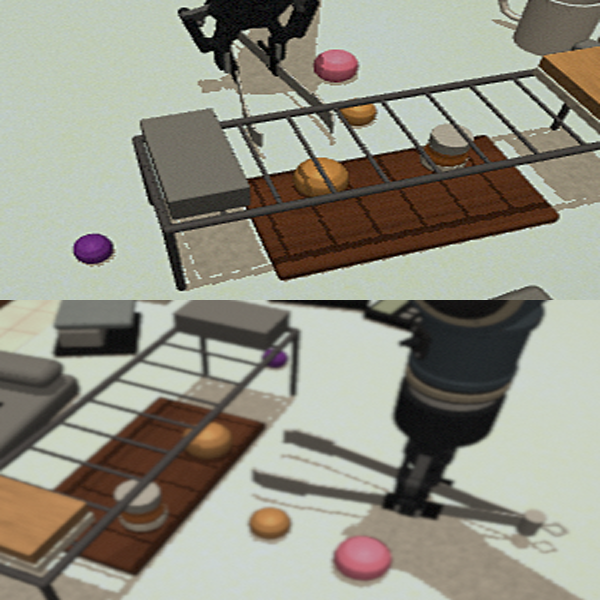

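```bash
python3 - <<'E'
from h import *
s=pickle.load(open('scene7.pkl','rb'));S=pickle.load(open('side7.pkl','rb'))
for a,n in ((s,'scene'),(S,'side')):
    b=cv2.cvtColor(a['frame'],cv2.COLOR_RGB2BGR)
    c=b[160:235,240:320] if n=='scene' else b[185:250,200:310]
    cv2.imwrite(f'pics/z{n}.png',cv2.resize(c,None,fx=6,fy=6,interpolation=cv2.INTER_CUBIC))
E
```

```text
(no output)
```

View pics/zscene.png

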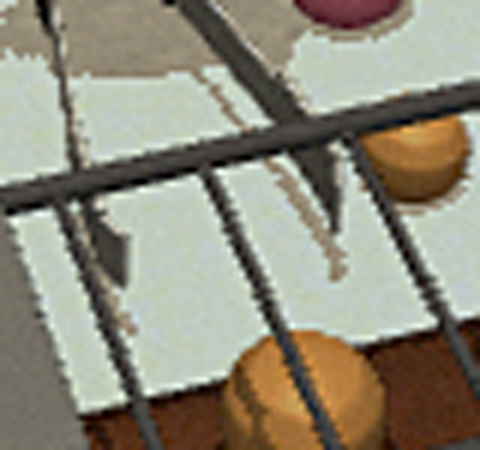

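View pics/zside.png

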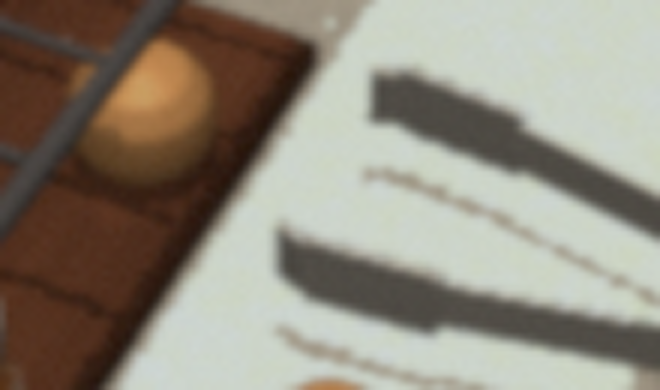

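```bash
python3 - <<'E'
from h import *
s=pickle.load(open('scene7.pkl','rb'));S=pickle.load(open('side7.pkl','rb'))
for n,a,pts in (('scene',s,[(260.8,208.3,.02),(261.2,199.2,.048),(295.8,199.5,.02)]),('side',S,[(262.5,205,.02),(262.5,197,.048),(247.2,230,.02),(246.8,223.7,.048)])):
    for u,v,z in pts:
        x=onplane(a,u,v,z);d=(x-[.4349,.0239,x[2]]);h=np.radians(-5.7);print(n,x.round(4),'along',round(d@[np.cos(h),np.sin(h),0],4),'left',round(d@[-np.sin(h),np.cos(h),0],4))
# bun: fit silhouettes by colour: tangent columns
from scipy.optimize import least_squares
def mask(a,c,r=30):
    hsv=cv2.cvtColor(a['frame'],cv2.COLOR_RGB2HSV);m=cv2.inRange(hsv,(8,120,90),(25,255,255))
    k=np.zeros_like(m);cv2.circle(k,c,r,255,-1);return m&k
for n,a,c in (('scene',s,(292,228)),('side',S,(224,204))):
    m=mask(a,c,22);m=cv2.morphologyEx(m,cv2.MORPH_CLOSE,np.ones((7,7),np.uint8))
    N,l,stt,ce=cv2.connectedComponentsWithStats(m);i=1+stt[1:,4].argmax();ys,xs=np.where(l==i)
    print(n,stt[i])
    hull=cv2.convexHull(np.stack([xs,ys],1).astype(np.int32));(u,v),(w,h2),an=cv2.minAreaRect(hull)
    print('ctr',u,v,onplane(a,u,v,.033).round(4))
    # extreme columns
    print('cols',(xs.min()+xs.max())/2,'rows',(ys.min()+ys.max())/2,onplane(a,(xs.min()+xs.max()+1)/2,(ys.min()+ys.max()+1)/2,.033).round(4))
E
```

```text
scene [ 0.5736 -0.0232  0.02  ] along 0.1427 left -0.0331
scene [ 0.5759 -0.0235  0.048 ] along 0.145 left -0.0332
scene [0.5804 0.046  0.02  ] along 0.1425 left 0.0365
side [ 0.5721 -0.0282  0.02  ] along 0.1417 left -0.0382
side [ 0.5711 -0.0233  0.048 ] along 0.1402 left -0.0334
side [0.58   0.0402 0.02  ] along 0.1428 left 0.0306
side [0.5778 0.0479 0.048 ] along 0.1398 left 0.0381
scene [271 215  43  28 651]
ctr 290.0693664550781 226.8220672607422 [0.6418 0.0017 0.033 ]
cols 292.0 rows 228.5 [0.6477 0.0034 0.033 ]
side [210 186  32  27 506]
ctr 226.96617126464844 200.0707550048828 [ 0.6379 -0.0071  0.033 ]
cols 225.5 rows 199.0 [ 0.6403 -0.0079  0.033 ]
```

Request:
servo_tool(motion=[118, 0.01, 0, 0, 0, 0, 0, 118, 0.012, 0, 0, 0, 0, 0, 118, 0.012, 0, 0, 0, 0, 0, 118, 0.012, 0, 0, 0, 0, 0, 118, 0.01, 0, 0, 0, 0, 0, 118, 0, 0, 0, 0, 0, 0])

```text
clock: 15.45
position: [0.492, 0.0181, 0.0349]
ee_rot: [[0.995, -0.099, 0.002], [-0.099, -0.995, -0.001], [0.002, 0.0, -1.0]]
ft_force: [-0.7, 0.1, -1.1]
width: 0.046
```

```bash
python3 look2.py 8
```

```text
15.45 [0.492  0.0181 0.0349] [[0.995, -0.099, 0.002], [-0.099, -0.995, -0.001], [0.002, 0.0, -1.0]] 0.04602736059874447 [-0.7  0.1 -1.1]
scene bun_center [([291.2, 227.5], 0.9, [0.643, 0.003, 0.032]), ([173.1, 275.2], 0.82, [0.652, -0.207, 0.032]), ([308.6, 183.5], 0.75, [0.563, 0.082, 0.032]), ([296.5, 152.6], 0.72, [0.474, 0.102, 0.032])]
scene tongs_jaws [([285.4, 209.1], 0.77, [0.602, 0.013, 0.032])]
scene jar [([350.1, 217.7], 0.56, [0.655, 0.119, 0.014]), ([289.5, 237.3], 0.24, [0.65, -0.002, 0.014])]
side bun_center [([219.3, 201.9], 0.8, [0.651, 0.001, 0.032]), ([253.1, 257.0], 0.66, [0.548, 0.1, 0.032]), ([301.8, 277.8], 0.62, [0.461, 0.113, 0.032]), ([258.4, 147.4], 0.41, [0.631, -0.184, 0.032])]
side tongs_jaws [([236.9, 212.1], 0.67, [0.609, 0.015, 0.032])]
side jar [([190.2, 255.5], 0.61, [0.657, 0.121, 0.014])]
```

View pics/p8.png

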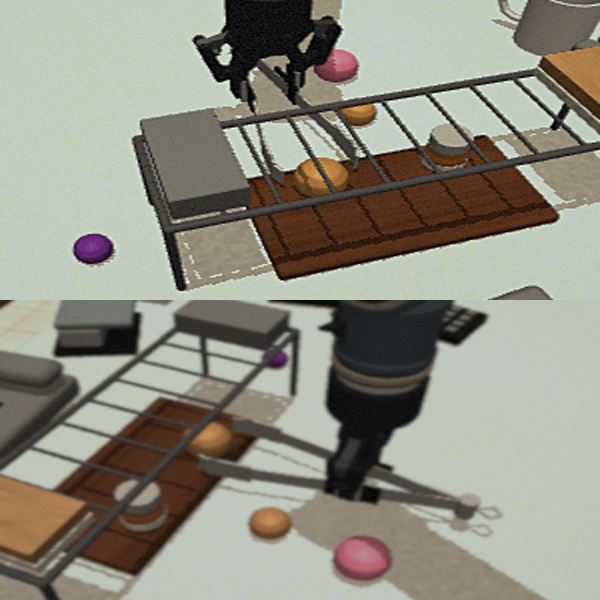

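Request:
servo_tool(motion=[118, 0.01, 0, 0, 0, 0, 0, 118, 0.01, 0, 0, 0, 0, 0, 118, 0.01, 0, 0, 0, 0, 0, 118, 0.008, 0, 0, 0, 0, 0, 118, 0, 0, 0, 0, 0, 0])

```text
clock: 16.35
position: [0.5294, 0.0144, 0.0349]
ee_rot: [[0.995, -0.099, 0.002], [-0.099, -0.995, -0.001], [0.002, 0.0, -1.0]]
ft_force: [0.3, -0.5, -2.0]
width: 0.046
```

```bash
python3 look2.py 9
```

```text
16.35 [0.5294 0.0144 0.0349] [[0.995, -0.099, 0.002], [-0.099, -0.995, -0.001], [0.002, 0.0, -1.0]] 0.04596210038096829 [ 0.3 -0.5 -2. ]
scene bun_center [([175.3, 273.1], 0.9, [0.65, -0.203, 0.032]), ([311.7, 183.1], 0.69, [0.564, 0.088, 0.032]), ([295.7, 155.0], 0.66, [0.48, 0.097, 0.032]), ([292.1, 226.4], 0.58, [0.642, 0.006, 0.032])]
scene tongs_jaws [([295.1, 227.3], 0.76, [0.646, 0.01, 0.032])]
scene jar [([350.7, 217.7], 0.58, [0.655, 0.12, 0.014])]
side bun_center [([302.7, 280.1], 0.91, [0.459, 0.117, 0.032]), ([222.5, 202.5], 0.81, [0.644, 0.001, 0.032]), ([254.8, 256.6], 0.75, [0.546, 0.099, 0.032]), ([258.6, 146.9], 0.6, [0.631, -0.186, 0.032])]
side tongs_jaws [([222.3, 205.0], 0.74, [0.642, 0.007, 0.032])]
side jar [([192.2, 255.9], 0.84, [0.653, 0.12, 0.014])]
```

View pics/p9.png

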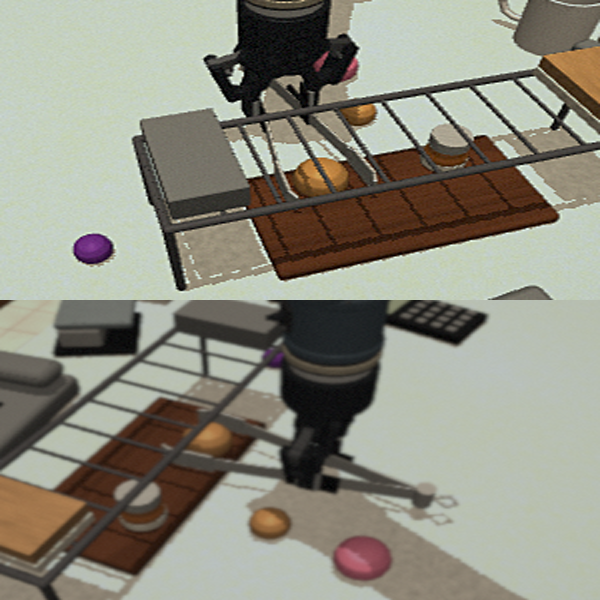

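Request:
servo_tool(motion=[122, 0, 0, -0.001, 0, 0, 0, 128, 0, 0, -0.001, 0, 0, 0, 134, 0, 0, 0, 0, 0, 0, 140, 0, 0, 0, 0, 0, 0, 146, 0, 0, 0, 0, 0, 0, 152, 0, 0, 0, 0, 0, 0, 158, 0, 0, 0, 0, 0, 0, 165, 0, 0, 0, 0, 0, 0, 175, 0, 0, 0, 0, 0, 0, 180, 0, 0, 0, 0, 0, 0], squeeze=35)

```text
clock: 17.75
position: [0.5276, 0.0147, 0.0368]
ee_rot: [[0.995, -0.099, 0.0], [-0.099, -0.995, 0.0], [0.0, -0.0, -1.0]]
ft_force: [-0.4, -0.6, -0.4]
width: 0.0341
```

```bash
python3 look2.py 10
```

```text
17.75 [0.5276 0.0147 0.0368] [[0.995, -0.099, 0.0], [-0.099, -0.995, 0.0], [0.0, -0.0, -1.0]] 0.03407373632865504 [-0.4 -0.6 -0.4]
scene bun_center [([295.0, 152.1], 0.65, [0.472, 0.1, 0.032]), ([174.1, 273.5], 0.61, [0.65, -0.205, 0.032]), ([292.3, 228.6], 0.57, [0.646, 0.004, 0.032]), ([310.5, 182.1], 0.46, [0.561, 0.087, 0.032])]
scene tongs_jaws [([298.8, 223.5], 0.61, [0.641, 0.019, 0.032])]
scene jar [([348.1, 219.1], 0.8, [0.656, 0.114, 0.014]), ([257.8, 153.8], 0.53, [0.426, 0.035, 0.014])]
side bun_center [([253.6, 257.0], 0.89, [0.548, 0.1, 0.032]), ([301.2, 280.7], 0.77, [0.461, 0.118, 0.032]), ([259.3, 149.3], 0.56, [0.627, -0.178, 0.032]), ([219.7, 206.3], 0.51, [0.645, 0.012, 0.032])]
side tongs_jaws [([218.6, 208.5], 0.92, [0.645, 0.018, 0.032])]
side jar [([191.6, 257.1], 0.74, [0.653, 0.123, 0.014]), ([221.9, 208.0], 0.54, [0.647, -0.0, 0.014])]
```

View pics/p10.png

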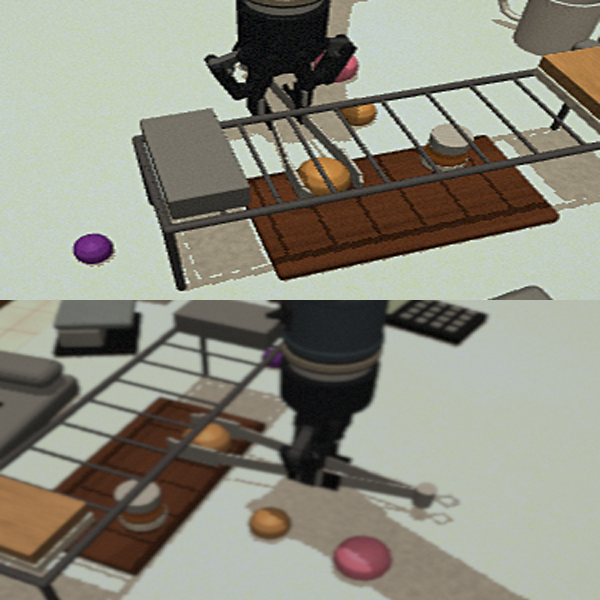

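Request:
servo_tool(motion=[185, 0, 0, 0, 0, 0, 0, 185, 0, 0, -0.003, 0, 0, 0, 185, 0, 0, -0.006, 0, 0, 0, 185, 0, 0, -0.008, 0, 0, 0, 185, 0, 0, -0.006, 0, 0, 0, 185, 0, 0, 0, 0, 0, 0, 185, 0, 0, 0, 0, 0, 0, 185, 0, 0, 0, 0, 0, 0])

```text
clock: 18.95
position: [0.5275, 0.0148, 0.0597]
ee_rot: [[0.995, -0.099, -0.0], [-0.099, -0.995, 0.0], [-0.0, -0.0, -1.0]]
ft_force: [-0.2, -0.2, -1.3]
width: 0.0339
```

```bash
python3 look2.py 11
```

```text
18.95 [0.5275 0.0148 0.0597] [[0.995, -0.099, -0.0], [-0.099, -0.995, 0.0], [-0.0, -0.0, -1.0]] 0.033949948612657314 [-0.2 -0.2 -1.3]
scene bun_center [([292.3, 217.7], 0.94, [0.625, 0.015, 0.032]), ([172.7, 274.4], 0.73, [0.65, -0.207, 0.032]), ([294.4, 156.0], 0.7, [0.482, 0.093, 0.032]), ([306.2, 182.7], 0.68, [0.559, 0.079, 0.032])]
scene tongs_jaws [([301.8, 217.5], 0.66, [0.631, 0.03, 0.032])]
scene jar [([348.9, 218.6], 0.65, [0.656, 0.116, 0.014])]
side bun_center [([221.1, 195.6], 0.71, [0.654, -0.015, 0.032]), ([254.7, 256.4], 0.71, [0.546, 0.098, 0.032]), ([218.4, 198.4], 0.64, [0.656, -0.007, 0.032]), ([301.8, 280.5], 0.63, [0.46, 0.118, 0.032])]
side tongs_jaws [([219.7, 200.5], 0.84, [0.651, -0.002, 0.032])]
side jar [([191.1, 256.1], 0.68, [0.655, 0.121, 0.014])]
```

View pics/p11.png

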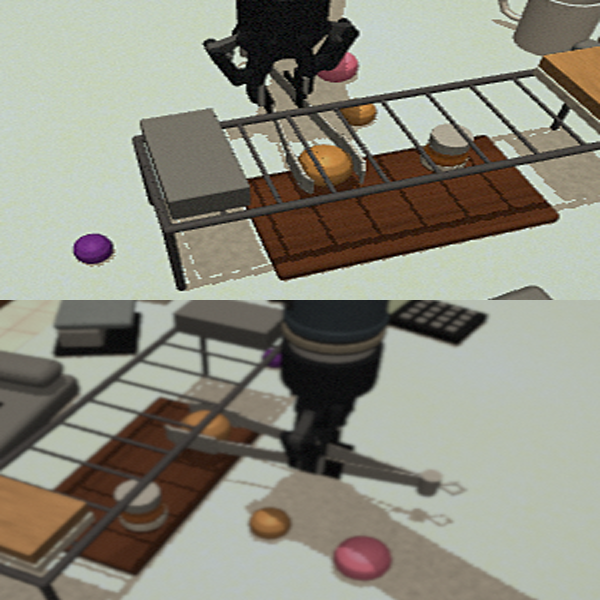

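Request:
servo_tool(motion=[185, -0.006, 0, 0, 0, 0, 0, 185, -0.011, 0, 0, 0, 0, 0, 185, -0.014, 0, 0, 0, 0, 0, 185, -0.015, 0, 0, 0, 0, 0, 185, -0.015, 0, 0, 0, 0, 0, 185, -0.014, 0, 0, 0, 0, 0, 185, -0.012, 0, 0, 0, 0, 0, 185, -0.007, 0, 0, 0, 0, 0, 185, 0, 0, 0, 0, 0, 0])

```text
clock: 20.25
position: [0.4328, 0.0242, 0.0598]
ee_rot: [[0.995, -0.099, -0.001], [-0.099, -0.995, 0.001], [-0.001, -0.001, -1.0]]
ft_force: [0.2, -0.4, -2.5]
width: 0.0339
```

Request:
servo_tool(motion=[185, 0, 0, -0.006, 0, 0, 0, 185, 0, 0, -0.015, 0, 0, 0, 185, 0, 0, -0.022, 0, 0, 0, 185, 0, 0, -0.025, 0, 0, 0, 185, 0, 0, -0.025, 0, 0, 0, 185, 0, 0, -0.025, 0, 0, 0, 185, 0, 0, -0.022, 0, 0, 0, 185, 0, 0, -0.014, 0, 0, 0, 185, 0, 0, -0.006, 0, 0, 0, 185, 0, 0, 0, 0, 0, 0])

```text
clock: 21.25
position: [0.4348, 0.024, 0.2206]
ee_rot: [[0.995, -0.099, 0.002], [-0.099, -0.995, 0.001], [0.002, -0.001, -1.0]]
ft_force: [0.1, -0.2, -2.0]
width: 0.0342
```

```bash
python3 look2.py 12; python3 -c "
from h import *
s=snapshot('wrist');save(s,'w12')"
```

```text
21.25 [0.4348 0.024  0.2206] [[0.995, -0.099, 0.002], [-0.099, -0.995, 0.001], [0.002, -0.001, -1.0]] 0.03420590985805244 [ 0.1 -0.2 -2. ]
scene bun_center [([278.6, 107.9], 0.9, [0.314, 0.138, 0.032]), ([173.7, 273.2], 0.81, [0.649, -0.205, 0.032]), ([295.7, 154.6], 0.8, [0.479, 0.098, 0.032]), ([308.0, 182.3], 0.45, [0.56, 0.082, 0.032])]
scene tongs_jaws [([284.8, 102.0], 0.77, [0.298, 0.162, 0.032])]
scene jar [([352.3, 216.4], 0.63, [0.654, 0.124, 0.014])]
side bun_center [([273.0, 139.6], 0.94, [0.608, -0.223, 0.032]), ([301.6, 278.5], 0.92, [0.461, 0.114, 0.032]), ([250.9, 258.6], 0.79, [0.551, 0.104, 0.032])]
side tongs_jaws [([269.3, 144.8], 0.97, [0.611, -0.201, 0.032])]
side jar [([191.1, 257.3], 0.74, [0.654, 0.123, 0.014])]
```

View pics/p12.png

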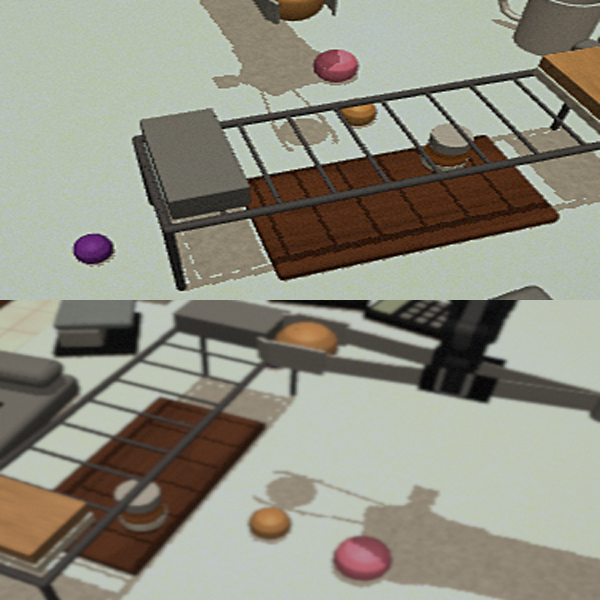

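View pics/w12.png

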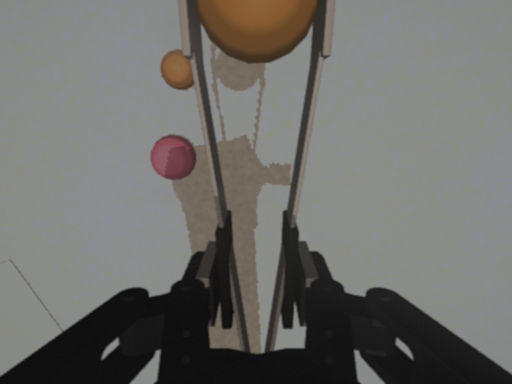

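The bun sits firmly between the jaws. I'll let it settle, check its 3D position, then hand in.

Request:
servo_tool(motion=[185, 0, 0, 0, 0, 0, 0, 185, 0, 0, 0, 0, 0, 0, 185, 0, 0, 0, 0, 0, 0, 185, 0, 0, 0, 0, 0, 0, 185, 0, 0, 0, 0, 0, 0, 185, 0, 0, 0, 0, 0, 0])

```text
clock: 22.3
position: [0.4341, 0.024, 0.2198]
ee_rot: [[0.995, -0.099, 0.0], [-0.099, -0.995, 0.0], [0.0, -0.0, -1.0]]
ft_force: [0.4, 0.7, -1.0]
width: 0.0343
```

```bash
python3 - <<'E'
from h import *
a=pickle.load(open('scene12.pkl','rb'));b=pickle.load(open('side12.pkl','rb'))
def Pm(s): K=np.array([[s['fx'],0,s['cx']],[0,s['fy'],s['cy']],[0,0,1]]);return K@np.c_[s['R'],s['t']]
X=cv2.triangulatePoints(Pm(a),Pm(b),np.array([278.6,107.9]),np.array([273.0,139.6]));print('bun',(X[:3]/X[3]).ravel())
s=snapshot('side');print([np.round(x['position'],1) for x in pinpoint(s,'bun_center')][:3]);st=sense();print(st['width'],np.abs(st['joint_vel']).max())
print(job_done())
E
```

```text
bun [0.54861703 0.015064   0.21419803]
[array([253.1, 259.4]), array([302.1, 279.4]), array([268.3, 140.5])]
0.03414388785983771 0.001867270043288462
the job is handed in; nothing more can be done
None
```

I picked up the tongs by their grip plates and reached in under the shelf. I closed them on the larger orange bun, brought it out on the robot's side and held it up. I handed the job in at about 22 s, still holding it; no verdict is reported.

My last checks:
- **Bun height:** triangulating the scene and side cameras put the bun's middle at about (0.549, 0.015, 0.214) m. Its underside is then about 0.196 m up, roughly 6 cm in front of the shelf's front edge.
- **Grip:** the finger opening held at 34 mm, which matches the tongs closed on the bun, and the arm was still.
- **Jar:** it stands upright, and every sighting of it stayed within about 1 cm of its starting position.

No check failed. The detection networks' positions scattered by several millimetres, and once by about 15 mm for the jaws, so I checked them against the pictures. The bun's contact forces and the tongs' closing angle could not be read directly.

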